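# Assemble the cup-lining gauge: lay the guide bracket in, thread the guide rod and hold it

## Robot

A 6-joint arm with a two-finger parallel gripper is mounted at the origin on the work surface. World frame = base frame: x ahead of the robot, y to its left, z up, the work surface at z = 0. Lengths are in m, angles in rad, forces in N, time in s.
With the tool pointing down it reaches from about 0.35 to 0.975 m from the base axis. Payload 7.1 kg.
Tool frame: the origin (TCP) lies at the very end of the fingers, on their centre line; the grasp point (between the pads) lies 19 mm behind it; z points along the fingers, y is the line along which they close (so a half turn about z gives the same grasp; the last joint's range is limited). The gripper opens to 88 mm and grips with 3 to 60 N. Pads are 20 mm wide; open, the fingers measure 115 mm over their backs; the gripper's body (75 mm by 178 mm) begins 61 mm behind the grasp point.
Start: joints at [1.149, 0.423, 1.63, -0, 1.089, -0.019], TCP at [0.245, 0.575, 0.223] pointing down, gripper open.
Joint ranges: [-3, 3], [-0.9, 2.11], [0.09, 2.58], [-1.31, 4.45], [0.11, 2.69], [-2.54, 2.54]. Speed limits (rad/s): [2.39, 2.39, 3.01, 3.14, 3.14, 3.14].

## Interface

Orientations are given as a rotation vector (axis times angle).
In Python, from station import robot gives the robot as it stands. The module is installed in compiled form; this text tells all that it offers.
- The arm moves only by the shell command python3 -m pendant 'ROWS'. ROWS is JSON, one flat list of numbers, 7 for each row, row after row: the gripper's target within -1 to 1 (shut at 1, half-way at 0, fully open at -1), then the shift along the tool's x, y, z in m, then the turn, a rotation vector about the tool's x, y, z in rad. A call has 1 to 5 rows; each row is the pose to reach, as a shift and turn from the pose commanded when the call began, along the tool's axes at that moment; what a row does not reach only later rows make up. A row lasts 1/10 s, in which the tool goes at most 50 mm and 8.59 degrees, less where a joint would pass 70% of its speed; a pose out of reach is approached as far as the arm can. A call with a gripper value outside its range is refused whole. The fingers move at their own pace and stop on an object; the grip force is fixed at half the most. Time passes only in rows, so rows that repeat a pose let the fingers close. It gives the time, the measured TCP pose, the force, the opening and the grip force at its end, in the units of the state.
- robot.sense(): the state, without advancing time (a new reading comes with each control period).
- robot.grab_frame(name): name is "scene" or "top" or "wrist"; returns a dict with "frame" (420x560x3 uint8, red, green, blue), "fx", "fy", "cx", "cy" (pixels), "eye" and "orientation" of the camera in the world. Camera axes: x right, y down, z forward; pixel columns grow to the right and rows downward; lengths in m; the calibration is good to about 2 mm. A picture is of the moment at which its call begins. There is no depth.
- robot.hand_in(): hands the job in; it is judged then, once.
The state is a dict: "t": time; "joints": joint angles; "qd": joint speeds; "joint_torque": joint torques, N m; "position": TCP position; "ee_rot": TCP orientation; "ft_force": force on the tool from outside, world axes, zero at the start; "wrist_torque": the same for the moment, N m; "opening": finger opening in m; "grasp_force": force on a finger pad.
Only numpy, scipy, OpenCV 4.12 (cv2) and the standard library are available. Lean on these libraries where they do the work, as an engineer would, in place of code of your own. Each camera call takes 0.05 s, during which the arm holds its last target. There are 200 camera calls.

## Task

Lay the loose bracket flat and fully down in the shallow compartment on top of the gauge stand, turned so that its square bushing sits straight above the stand's lower bushing, and let go of it. Then take the long guide rod, the longer of the two headed steel rods in the wooden block, by its head and thread it from above through the bracket's bushing and on through the lower one. Finish still holding the rod upright and still, its tip out below the lower bushing about half way down to the stand's base and not touching the base; leave everything else where it is.

Things in the scene. Friction and masses are not known exactly. Their poses are not given: they have to be found in the camera images.
- bracket_bushing (a point): Loose bracket (see bracket): point on the axis of its upright square brass bushing, 20 above the plate's underside, 12 above the plate's top, 12 below the bushing's top. Axes: z up, x along the plate, which reaches 28 from here to +x, 72 to -x, 25 to either side in y. The bushing is 30 x 30 outside, flats facing x and y; vertical through hole 15 wide, 3 chamfer. (All sizes in mm.)
- bracket: The bracket, lying flat: aluminium plate 100 x 50 x 8 thick with the brass bushing off centre, 22 towards +x, rising 24 above the plate's top. Origin under the plate's centre, x along the plate. About 0.17 kg.
- seat (a point): Point on the compartment's floor on top of the fixed stand, on the lower bushing's axis, 93 above the table. Axes: z up, x along the compartment (105 x 55), which reaches 30.5 from here to +x, 74.5 to -x. Rim 8 wide, 5 high. Opening 32 square in the floor here. Bracket home: its point is 20 above this point, its x the same way as this x, 2.5 clearance each side, plate 3 proud of the rim.
- lower_bushing (a point): Centre of the upper mouth of the stand's lower bushing (fixed), 38 straight below seat, 55 above the table; same axes. Through hole 15 wide, 3 chamfer, 15 long: its lower mouth is 15 below this point; the top of the stand's base plate (150 x 100) is 45 below this point.
- rod_head (a point): Centre of the guide rod's head, a steel cylinder 22 thick and 40 high; below it a round shank 12 thick and 150 long; whole rod 190. z along the rod, away from the tip. About 0.22 kg. It starts upright in one of the wooden block's holes, head centre 185 above the table.
- rod_tip (a point): End of the guide rod's shank, 170 below the head's centre; the last 6 taper to 9 thick. At the start it stands on the bottom of its hole, 15 above the table.
- guide_rod: The guide rod as a body; origin at its tip.
- block: Fixed wooden block, 200 x 60 x 70 high, that holds three uprights in a row of holes 70 apart, 55 deep, 14 wide; origin under its centre, x along the row. Which upright stands in which hole varies.
- cup_a: white ceramic cup, open, 84 wide, 95 high (mm); leave alone. Origin at its underside.
- cup_b: second such cup (mm); leave alone. Origin at its underside.
- bowl: white ceramic bowl, 130 wide, 55 high (mm); leave alone. Origin at its underside.
- glaze_jar: closed glass jar, 66 wide, 75 high (mm); leave alone. Origin at its underside.
- dish: small white dish, 64 wide, 30 high (mm); leave alone. Origin at its underside.
- lining_brush: loose brush lying flat, 170 long (mm); leave alone. Origin at its underside.
- short_rod: shorter steel rod in the wooden block: same head and thickness as the guide rod, shank only 85 long (mm); leave alone. Origin at its lower end.
- upright_brush: wooden-handled brush standing in the wooden block, 178 long, no steel head (mm); leave alone. Origin at its lower end.
Things that resemble listed ones, but are neither listed nor needed, are in the scene too. Leave any blue or green look-alike of the part that bears seat alone.

How it is judged:
By the outcome, as a careful person would: the job done as asked, in the order asked, and still so for the second after the job is handed in, while the arm keeps its last pose, push and grip.
It also fails if it takes over 61 s, if anything falls off the work surface, if the arm or the gripper's body presses on something with over 40 N, if the wrist force passes 120 N, or if a joint passes its speed limit or range.

## Working session

There is one attempt and no reset: what is moved stays moved. The work goes in short steps, Python scripts to look and compute and a shell command to move; the robot and the scene stay as the last step left them, time stands still between calls to the robot, and variables do not carry over. Pictures are saved under pics/ and viewed, at most 10 in all, crops included, and the job is handed in when it is done.

```bash
mkdir -p pics; cat > h.py <<'E'
import numpy as np, cv2, json
from scipy.spatial.transform import Rotation as R
from station import robot
def grab(n,save=None,crop=None,scale=1):
    f=robot.grab_frame(n)
    im=f["frame"][:,:,::-1]
    if save: 
        c=im if crop is None else im[crop[1]:crop[3],crop[0]:crop[2]]
        cv2.imwrite("pics/"+save,cv2.resize(c,None,fx=scale,fy=scale,interpolation=cv2.INTER_CUBIC))
    np.save("pics/%s.npy"%n,f,allow_pickle=True); return f
def load(n): return np.load("pics/%s.npy"%n,allow_pickle=True).item()
def rot(o):
    o=np.array(o,float)
    return o if o.shape==(3,3) else (R.from_rotvec(o).as_matrix() if o.size==3 else R.from_quat(o).as_matrix())
def atz(f,u,v,z):
    d=rot(f["orientation"])@np.array([(u-f["cx"])/f["fx"],(v-f["cy"])/f["fy"],1]); e=np.array(f["eye"])
    return e+d*(z-e[2])/d[2]
def proj(f,p):
    c=rot(f["orientation"]).T@(np.array(p)-f["eye"]); return np.array([f["fx"]*c[0]/c[2]+f["cx"],f["fy"]*c[1]/c[2]+f["cy"]])
E
python3 - <<'E'
from h import *
for n in("scene","top"):
    f=grab(n,n+"0.png",scale=1.42); print(n,f["eye"],f["orientation"],f["fx"],f["cx"],f["cy"])
s=robot.sense(); print({k:np.round(v,4) for k,v in s.items()})
E
```

```text
scene [1.30187438 0.05099719 0.9467559 ] [-1.73358761 -1.79515895  0.76924314] 495.76628623349706 280.29609659047367 215.93258131608906
top [3.43608854e-01 5.28106285e-04 1.03902521e+00] [-2.16935184  2.11084832 -0.17453713] 399.37319755541427 278.82486218903347 209.6651210918954
{'t': np.float64(0.1), 'joints': array([ 1.149 ,  0.4237,  1.6306,  0.    ,  1.0886, -0.019 ]), 'qd': array([ 0.001 , -0.001 , -0.0011, -0.0008,  0.001 , -0.0008]), 'joint_torque': array([ 2.00000e-04, -5.45615e+01, -2.74324e+01,  6.45000e-02,
        1.88000e-02, -1.00000e-04]), 'position': array([0.2447, 0.5745, 0.222 ]), 'ee_rot': array([-6.2840e-01, -3.0778e+00,  2.1000e-03]), 'ft_force': array([-0.2179, -0.8167,  0.1716]), 'wrist_torque': array([-0.0123, -0.0007,  0.0029]), 'grasp_force': np.float64(0.0), 'opening': np.float64(0.0876)}
```

View pics/scene0.png

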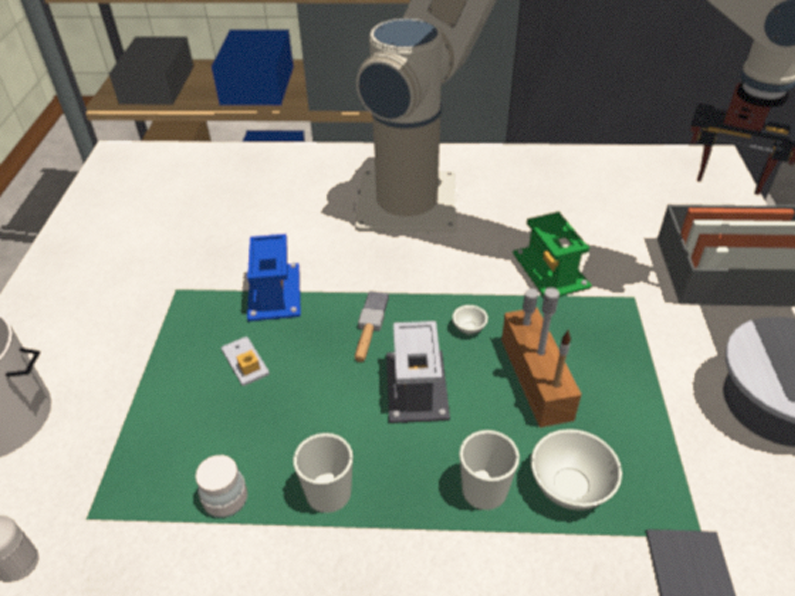

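View pics/top0.png

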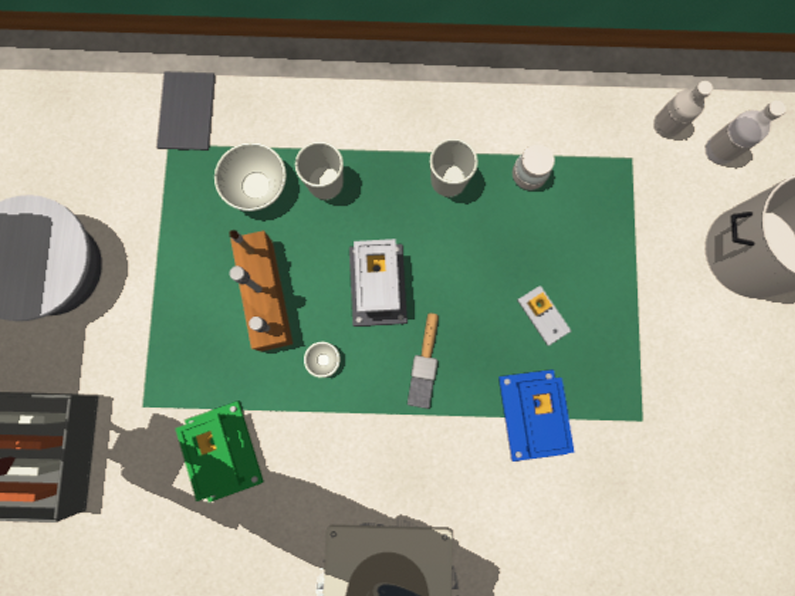

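Scene: the white stand sits at (415,365) with the bracket at (245,360). The block's tallest headed rod stands in the middle hole, head at (550,300). Top: bracket bushing at (540,302), stand opening at (376,263), guide rod head at (238,273). Next I'll enlarge these.

```bash
python3 - <<'E'
from h import *
f=load("top"); im=f["frame"][:,:,::-1]
def c(u,v): return cv2.resize(im[v-35:v+35,u-33:u+33],None,fx=6,fy=6,interpolation=cv2.INTER_CUBIC)
# bracket centre ~(383,222); stand ~(266,198); 
cv2.imwrite("pics/c1.png",np.hstack([c(383,222),c(266,198)]))
E
```

```text
(no output)
```

View pics/c1.png

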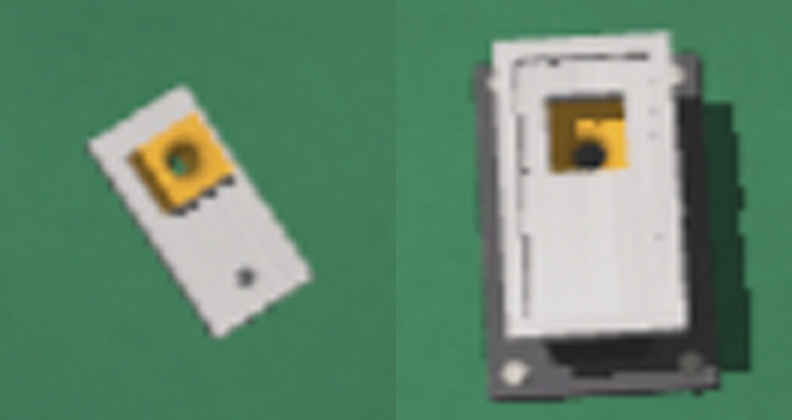

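```bash
cat > m.py <<'E'
from h import *
f=load("top")
def P(x,y,u0,v0,z): return atz(f,u0+(x+.5)/6-.5,v0+(y+.5)/6-.5,z)
b=np.array([P(x,y,350,187,.008) for x,y in((90,144),(184,87),(312,277),(218,338))])
bb=P(184,162,350,187,.032)
c=b.mean(0); ax=(b[0]+b[1]-b[2]-b[3])/2; 
print("plate c",c,"len",np.linalg.norm(ax),np.linalg.norm(b[0]-b[1]),"yaw",np.arctan2(ax[1],ax[0]))
u=ax/np.linalg.norm(ax); print("bush from plate",c+.022*u,"from hole",bb)
s=np.array([P(x-396,y,233,163,.098) for x,y in((492,42),(670,33),(687,328),(508,336))])
o=np.array([P(x-396,y,233,163,.093) for x,y in((545,97),(625,93),(629,170),(549,172))])
c=s.mean(0); ax=(s[0]+s[1]-s[2]-s[3])/2; u=ax/np.linalg.norm(ax)
print("stand c",c,np.linalg.norm(ax),np.linalg.norm(s[0]-s[1]),"yaw",np.arctan2(ax[1],ax[0]),"seat",c+.022*u,"open",o.mean(0),np.linalg.norm(o-np.roll(o,1,0),axis=1))
print("rod",atz(f,167.6,192,.205), "short",atz(f,181,228,.14),"brush",atz(f,165,166,.193))
f=load("scene"); print("rod scene",atz(f,550/1.42,295/1.42,.205))
r=rot(robot.sense()["ee_rot"]); print(r.round(3))
E
python3 m.py
```

```text
plate c [ 0.48471933 -0.27343521  0.008     ] len 0.09890620662088839 0.049105784552480616 yaw 0.5829234032076656
bush from plate [ 0.50308619 -0.26132494  0.008     ] from hole [ 0.50220433 -0.26024609  0.032     ]
stand c [0.53381016 0.0338222  0.098     ] 0.12039069943017852 0.0720235324367481 yaw 0.08729043035780022 seat [0.55572639 0.03574015 0.098     ] open [0.55552922 0.03556395 0.093     ] [0.03102582 0.03241506 0.03186074 0.03222159]
rod [0.50883804 0.2366671  0.205     ] short [0.4397121  0.21897007 0.14      ] brush [0.56877653 0.24981701 0.193     ]
rod scene [0.51780264 0.23711643 0.205     ]
[[-0.92   0.392 -0.001]
 [ 0.392  0.92  -0.001]
 [ 0.    -0.001 -1.   ]]
```

```bash
cat >> h.py <<'E'
def goal(x,y,z,yaw,tcp=None):
    s=robot.sense(); r=rot(s["ee_rot"]); Y=np.array([np.cos(yaw),np.sin(yaw),0]); Z=np.array([0,0,-1.]); X=np.cross(Y,Z)
    best=min((R.from_matrix(r.T@np.c_[k*X,k*Y,Z]).as_rotvec() for k in(1,-1)),key=np.linalg.norm)
    print("t",round(s["t"],2),"pos",s["position"].round(4),"shift",(r.T@(np.array([x,y,z])-s["position"])).round(4),"turn",best.round(4),"q",s["joints"].round(2),"F",s["ft_force"].round(1),"open",round(s["opening"],4))
E
python3 -c "
from h import *
goal(.5025,-.2608,.30,.583)"
python3 -m pendant '[-1,-0.14,-0.165,-0.04,0,0,0.15, -1,-0.14,-0.165,-0.04,0,0,0.3, -1,-0.14,-0.165,-0.04,0,0,0.45, -1,-0.14,-0.165,-0.04,0,0,0.585, -1,-0.14,-0.165,-0.04,0,0,0.585]'
python3 -c "
from h import *
goal(.5025,-.2608,.25,.583)"
```

```text
t 0.1 pos [0.2447 0.5745 0.222 ] shift [-0.5646 -0.6676 -0.0771] turn [-1.30e-03  3.00e-04  5.85e-01] q [ 1.15  0.42  1.63  0.    1.09 -0.02] F [-0.2 -0.8  0.2] open 0.0876
t: 0.6
position: [0.3093, 0.3649, 0.263]
ee_rot: [1.497, 2.762, -0.001]
ft_force: [0.0, 0.2, -0.3]
opening: 0.0875
grasp_force: 0.0
t 0.6 pos [0.3093 0.3649 0.263 ] shift [-0.6297 -0.1797  0.0136] turn [-0.0006  0.0008 -0.0056] q [ 0.84  0.15  1.9  -0.    1.08  0.27] F [ 0.   0.2 -0.3] open 0.0875
```

```bash

python3 -m pendant '[-1,-0.24,-0.07,0,0,0,0, -1,-0.24,-0.07,0,0,0,0, -1,-0.24,-0.07,0,0,0,0, -1,-0.24,-0.07,0,0,0,0, -1,-0.24,-0.07,0,0,0,0]' >/dev/null
python3 -m pendant '[-1,-0.24,-0.07,0,0,0,0, -1,-0.24,-0.07,0,0,0,0, -1,-0.24,-0.07,0,0,0,0, -1,-0.24,-0.07,0,0,0,0, -1,-0.24,-0.07,0,0,0,0]' >/dev/null
python3 -m pendant '[-1,-0.15,-0.04,0.05,0,0,0, -1,-0.15,-0.04,0.05,0,0,0, -1,-0.15,-0.04,0.05,0,0,0, -1,-0.15,-0.04,0.05,0,0,0, -1,-0.15,-0.04,0.05,0,0,0]' 
python3 -c "
from h import *
goal(.5025,-.2608,.011,.583)
f=grab('wrist','w1.png',scale=1.4)
print(f['eye'],proj(f,[.5025,-.2608,.032]))"
```

```text
t: 2.1
position: [0.5052, -0.2578, 0.2113]
ee_rot: [-1.492, -2.762, -0.0]
ft_force: [0.0, 0.6, -0.5]
opening: 0.0878
grasp_force: 0.0
t 2.1 pos [ 0.5052 -0.2578  0.2113] shift [-0.0015 -0.0037  0.2003] turn [-0.0011 -0.0021 -0.0025] q [-0.49  0.35  1.77  0.    1.02 -1.07] F [ 0.   0.6 -0.5] open 0.0878
[ 0.4656869  -0.19722874  0.37215085] [275.16703275 185.85658171]
```

View pics/w1.png

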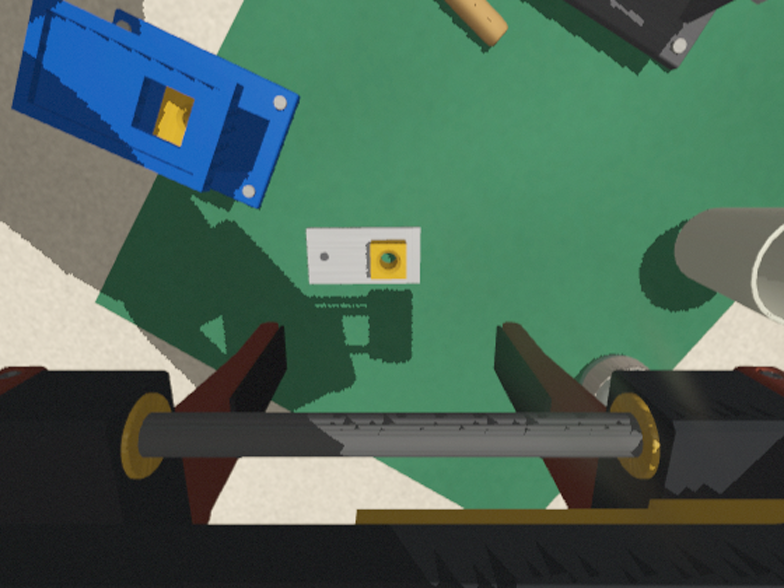

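The wrist view shows the bushing centred at (388,260), within 2 px of the prediction. The plate is aligned with the fingers.

```bash
python3 - <<'E'
from h import *
f=load('wrist'); p=atz(f,(388.5)/1.4-.15,(260)/1.4-.15,.032); print(p, f["fx"])
a=np.array([atz(f,x/1.4,y/1.4,.008) for x,y in((307,228),(420,228),(420,284),(307,284))]); d=a[1]-a[0]; print(a.mean(0),np.linalg.norm(d),np.arctan2(d[1],d[0]), a.mean(0)+.022*d/np.linalg.norm(d))
E
```

```text
[ 0.50442846 -0.25911791  0.032     ] 299.2178255936471
[ 0.48717045 -0.27306221  0.008     ] 0.0983244867066322 0.5813049196301391 [ 0.50555688 -0.26098168  0.008     ]
```

```bash

python3 -m pendant '[-1,-0.001,-0.002,0.05,-0.001,-0.002,-0.002, -1,-0.001,-0.002,0.1,-0.001,-0.002,-0.002, -1,-0.001,-0.002,0.15,-0.001,-0.002,-0.002, -1,-0.001,-0.002,0.18,-0.001,-0.002,-0.002, -1,-0.001,-0.002,0.18,-0.001,-0.002,-0.002]' >/dev/null
python3 -c "
from h import *
goal(.504,-.260,.012,.583)"
f() { :; }
python3 -m pendant '[-1,0,0,0.01,0,0,0, -1,0,0,0.018,0,0,0, -1,0,0,0.018,0,0,0]'
python3 -c "
from h import *
goal(.504,-.260,.012,.583)"
```

```text
t 2.65 pos [ 0.5017 -0.2553  0.0298] shift [-0.0053 -0.0006  0.0178] turn [-0.0025 -0.0048  0.0038] q [-0.49  0.62  1.86  0.    0.67 -1.08] F [ 0.2 -0.1  0.3] open 0.0879
t: 2.95
position: [0.5051, -0.2586, 0.0154]
ee_rot: [1.484, 2.765, -0.0]
ft_force: [-0.7, 0.0, -0.2]
opening: 0.0879
grasp_force: 0.0
t 2.95 pos [ 0.5051 -0.2586  0.0154] shift [-0.0006 -0.0017  0.0034] turn [0.0016 0.003  0.0024] q [-0.49  0.65  1.86 -0.    0.63 -1.08] F [-0.7  0.  -0.2] open 0.0879
```

```bash

python3 -m pendant '[1,0,-0.001,0.001,0,0,0, 1,0,-0.001,0.001,0,0,0, 1,0,-0.001,0.001,0,0,0, 1,0,-0.001,0.001,0,0,0, 1,0,-0.001,0.001,0,0,0]'
python3 -m pendant '[1,0,0,0,0,0,0, 1,0,0,0,0,0,0]'
python3 -c "
from h import *
for i in range(8):
    f=grab('wrist'); s=robot.sense(); print(s['position'].round(4),s['ee_rot'].round(4))
goal(.5556,.0357,.2,.0873)"
```

```text
t: 3.45
position: [0.5038, -0.2593, 0.0138]
ee_rot: [1.486, 2.765, -0.0]
ft_force: [-0.3, 0.5, 0.6]
opening: 0.0513
grasp_force: 0.0
t: 3.65
position: [0.5037, -0.2593, 0.0137]
ee_rot: [1.486, 2.766, -0.0]
ft_force: [0.5, 1.1, -0.4]
opening: 0.0354
grasp_force: 0.0
[ 0.5037 -0.2592  0.0136] [ 1.4856e+00  2.7657e+00 -1.0000e-04]
[ 0.5038 -0.2593  0.0137] [ 1.4855e+00  2.7657e+00 -1.0000e-04]
[ 0.5037 -0.2592  0.0137] [ 1.4855e+00  2.7657e+00 -1.0000e-04]
[ 0.5037 -0.2592  0.0136] [ 1.4855e+00  2.7657e+00 -1.0000e-04]
[ 0.5037 -0.2592  0.0137] [ 1.4855e+00  2.7657e+00 -1.0000e-04]
[ 0.5038 -0.2592  0.0137] [ 1.4854e+00  2.7657e+00 -1.0000e-04]
[ 0.5037 -0.2592  0.0137] [ 1.4855e+00  2.7657e+00 -1.0000e-04]
[ 0.5037 -0.2592  0.0136] [ 1.4855e+00  2.7657e+00 -1.0000e-04]
t 4.05 pos [ 0.5037 -0.2592  0.0136] shift [ 0.2169  0.2063 -0.1866] turn [0.0014 0.0017 0.4977] q [-0.5   0.65  1.86 -0.    0.63 -1.08] F [ 0.9 -0.4 -0.6] open 0.03
```

```bash

python3 -m pendant '[1,0,0,-0.03,0,0,0, 1,0,0,-0.08,0,0,0, 1,0.03,0.03,-0.13,0.001,0.001,0.12, 1,0.06,0.06,-0.16,0.001,0.002,0.26, 1,0.09,0.09,-0.16,0.001,0.002,0.38]'
python3 -c "
from h import *
goal(.5556,.0357,.17,.0873)"
```

```text
t: 4.55
position: [0.5293, -0.1411, 0.1759]
ee_rot: [1.989, 2.425, 0.004]
ft_force: [1.1, 1.2, -2.6]
opening: 0.0296
grasp_force: 30.0
t 4.55 pos [ 0.5293 -0.1411  0.1759] shift [0.1683 0.0604 0.0058] turn [0.0056 0.0022 0.1099] q [-0.28  0.37  1.84  0.    0.92 -0.48] F [ 1.1  1.2 -2.6] open 0.0296
```

```bash

python3 -m pendant '[1,0.045,0.017,0.003,0,0,0.06, 1,0.09,0.034,0.003,0,0,0.118, 1,0.13,0.05,0.003,0,0,0.118, 1,0.161,0.061,0.003,0,0,0.118, 1,0.161,0.061,0.003,0,0,0.118]'
python3 -c "
from h import *
f=grab('wrist'); f=grab('wrist');f=grab('wrist');f=grab('wrist','w2.png',scale=1.4)
goal(.5556,.0357,.1067,.0873)
print(proj(f,[.5556,.0357,.17+.018])*1.4)
u=np.array([np.cos(.0873),np.sin(.0873),0]);v=np.array([-u[1],u[0],0]);S=np.array([.5556,.0357,.098])
print([ (proj(f,S+a*u+b*v)*1.4).round() for a in(.0385,-.0825) for b in(-.0355,.0355)])"
```

```text
t: 5.05
position: [0.5545, 0.0326, 0.1692]
ee_rot: [-2.118, -2.32, -0.002]
ft_force: [-0.5, -0.4, -1.8]
opening: 0.0295
grasp_force: 30.0
t 5.25 pos [0.554  0.0283 0.1691] shift [0.0073 0.0023 0.0624] turn [-0.0005 -0.0001 -0.0009] q [ 0.03  0.39  1.83  0.    0.92 -0.06] F [-0.2  0.3 -2. ] open 0.0298
[396.01585841 353.30234683]
[array([458., 344.]), array([464., 225.]), array([256., 343.]), array([245., 224.])]
```

View pics/w2.png

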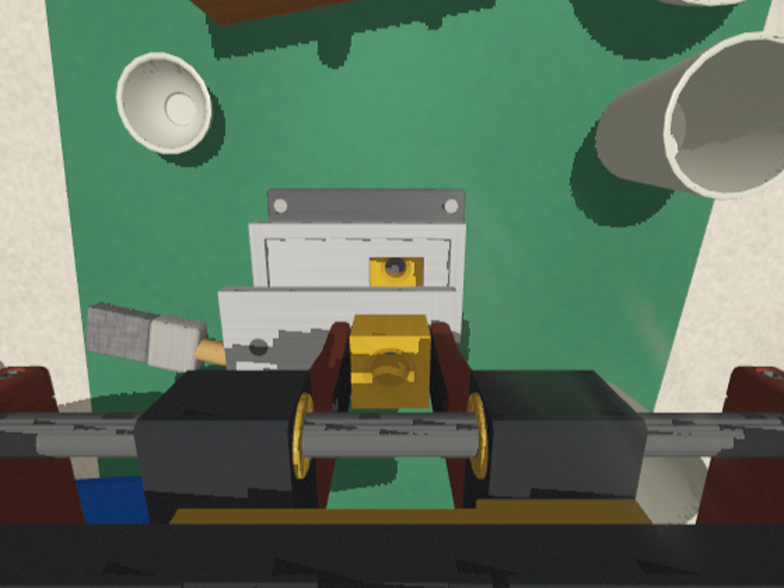

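The wrist view shows the bracket held level, still about 7 mm short of the compartment in y. The rim corners are at (250,224) and (465,223), close to the prediction. I'll correct, lower to just above the rim, and look again.

```bash

python3 -m pendant '[1,0.007,0.003,0.01,0,0,-0.001, 1,0.007,0.003,0.03,0,0,-0.001, 1,0.007,0.003,0.05,0,0,-0.001, 1,0.007,0.003,0.05,0,0,-0.001, 1,0.007,0.003,0.05,0,0,-0.001]'
python3 -c "
from h import *
f=grab('wrist');f=grab('wrist','w3.png',crop=(130,130,390,310),scale=3)
goal(.5556,.0357,.1067,.0873)
p=robot.sense()['position']
print((proj(f,p+[0,0,.018])-[130,130])*3)"
```

```text
t: 5.75
position: [0.5565, 0.0358, 0.1189]
ee_rot: [-2.122, -2.315, 0.001]
ft_force: [-0.4, -1.2, -1.9]
opening: 0.0297
grasp_force: 30.0
t 5.85 pos [0.5574 0.0361 0.12  ] shift [-0.0002 -0.0019  0.0133] turn [ 0.0014 -0.0003 -0.    ] q [ 0.04  0.47  1.85  0.    0.83 -0.04] F [ 0.   0.2 -1.7] open 0.0297
[447.18056463 401.03307879]
```

View pics/w3.png

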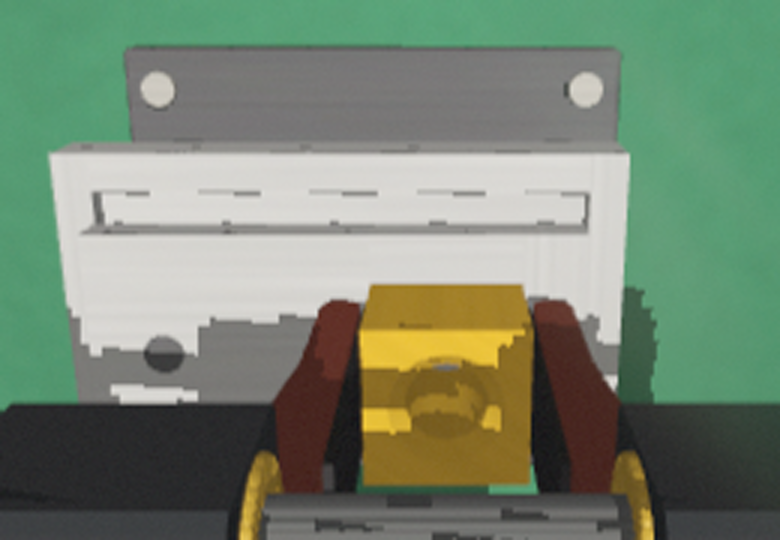

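The wrist view puts the bushing hole at (446,399), as predicted, and the rim's far outer corners at (50,152) and (629,152). I'll solve for the seat from these.

```bash
python3 - <<'E'
from h import *
f=load('wrist')
g=lambda x,y,z: atz(f,130+(x+.5)/3-.5,130+(y+.5)/3-.5,z)
L,Rr=g(50,152,.098),g(629,152,.098); d=Rr-L; print("len",np.linalg.norm(d),"yaw",np.arctan2(d[1],d[0]))
u=d/np.linalg.norm(d); v=np.array([-u[1],u[0],0])
print("seat outer",(L+Rr)/2+.022*u-.0355*v)
L,Rr=g(95,193,.098),g(589,192,.098); d=Rr-L; print("len",np.linalg.norm(d),np.arctan2(d[1],d[0]));print("seat inner",(L+Rr)/2+.022*u-.0275*v)
print("bush",g(446,399,.120+.0183), "plate far-left",(g(80,233,.1143)-g(446,399,.1383)))
print("expected far-left", -.072*u+.025*v)
s=robot.sense();print(s["position"],s["t"])
E
```

```text
len 0.11955141458314836 yaw 0.08773182183595826
seat outer [0.55697586 0.03689451 0.098     ]
len 0.10326227844224267 0.08980124762838985
seat inner [0.55727093 0.03631015 0.098     ]
bush [0.55696936 0.03675653 0.1383    ] plate far-left [-0.07226609  0.01673196 -0.024     ]
expected far-left [-0.07391357  0.01859526  0.        ]
[0.55740975 0.03608511 0.12004851] 5.85
```

```bash

python3 -m pendant '[1,0,0,0.004,0.001,0,0, 1,0,0,0.008,0.001,0,0, 1,0,0,0.011,0.001,0,0, 1,0,0,0.0125,0.001,0,0, 1,0,0,0.0135,0.001,0,0]'
python3 -m pendant '[1,0,0,0,0,0,0, 1,0,0,0,0,0,0]'
python3 -c "
from h import *
goal(.5571,.0366,.1067,.0873)"
```

```text
t: 6.35
position: [0.5566, 0.0365, 0.1066]
ee_rot: [-2.121, -2.316, 0.001]
ft_force: [-7.2, -0.2, 17.4]
opening: 0.03
grasp_force: 30.0
t: 6.55
position: [0.5566, 0.0365, 0.1066]
ee_rot: [-2.121, -2.316, 0.001]
ft_force: [-4.1, -0.0, 7.4]
opening: 0.0302
grasp_force: 30.0
t 6.55 pos [0.5566 0.0365 0.1066] shift [ 0.0001  0.0005 -0.0001] turn [-0.001  -0.0003  0.0008] q [ 0.04  0.49  1.85  0.    0.8  -0.04] F [-4.1 -0.   7.4] open 0.0302
```

```bash

python3 -m pendant '[-1,0,0,0,0,0,0, -1,0,0,0,0,0,0, -1,0,0,0,0,0,0, -1,0,0,-0.002,0,0,0, -1,0,0,-0.004,0,0,0]'
python3 -m pendant '[-1,0,0,-0.03,0,0,0, -1,0,0,-0.08,0,0,0, -1,-0.03,0,-0.13,0,0,0, -1,-0.06,0,-0.14,0,0,0, -1,-0.06,0,-0.14,0,0,0]'
python3 -c "
from h import *
for i in range(4): f=grab('wrist')
f=grab('wrist','w4.png',crop=(130,100,390,280),scale=3)
goal(.5571,.0366,.1067,.0873); S=np.array([.5570,.0366,.0])
print(f['eye'],[((proj(f,S+[0,0,z])-[130,100])*3).round() for z in(.125,.055)])"
```

```text
t: 7.05
position: [0.5568, 0.0364, 0.1099]
ee_rot: [-2.121, -2.316, 0.001]
ft_force: [0.3, -0.6, -0.0]
opening: 0.0663
grasp_force: 0.0
t: 7.55
position: [0.5644, -0.0262, 0.2536]
ee_rot: [2.121, 2.311, 0.005]
ft_force: [-0.3, -0.0, -0.1]
opening: 0.0879
grasp_force: 0.0
t 7.8 pos [ 0.5612 -0.0226  0.2485] shift [0.0592 0.0016 0.1419] turn [-0.0032 -0.0009  0.0013] q [-0.06  0.3   1.75  0.    1.1  -0.15] F [-0.6 -0.4 -0.1] open 0.0881
[0.55530263 0.04941925 0.40941618] [array([450., 103.]), array([449.,  95.])]
```

View pics/w4.png

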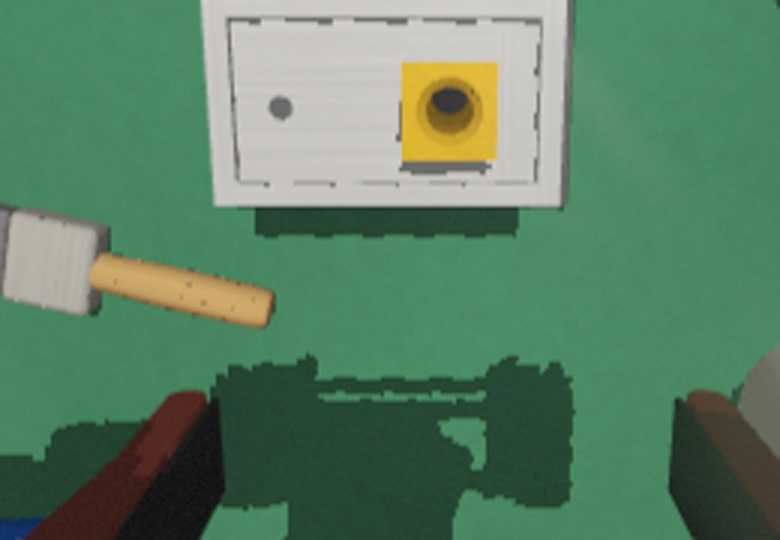

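The wrist view shows the bracket flat inside the rim. The bushing square is centred at (450,111) and the lower bore is visible through it at (450,100). I'll turn these into positions and plan the rod.

```bash
python3 - <<'E'
from h import *
f=load('wrist')
g=lambda x,y,z: atz(f,130+(x+.5)/3-.5,100+(y+.5)/3-.5,z)
L,Rr=g(213,207,.098),g(562,206,.098); d=Rr-L; print("len",np.linalg.norm(d),"yaw",np.arctan2(d[1],d[0]))
u=d/np.linalg.norm(d); v=np.array([-u[1],u[0],0])
S=(L+Rr)/2+.022*u+.0355*v; B=g(450,111.5,.125)
print("seat",S,"bush",B,"diff u,v",(B-S)@u,(B-S)@v)
a=.2447
for yaw in (.087,-.14+0,.22): pass
rod=np.array([.511,.2368]);print("row yaw",np.arctan2(.2498-.2190,.5688-.4397))
goal(.511,.2368,.30,.2342+np.pi/2)
E
```

```text
len 0.12186009708183303 yaw 0.09207148776666349
seat [0.55688468 0.03609588 0.098     ] bush [0.55695069 0.034407   0.125     ] diff u,v -8.95508309241539e-05 -0.0016877987137185351
row yaw 0.23419691718204466
t 7.8 pos [ 0.5612 -0.0226  0.2485] shift [ 0.2629 -0.0273 -0.0511] turn [-0.0033  0.0015  1.4252] q [-0.06  0.3   1.75  0.    1.1  -0.15] F [-0.6 -0.4 -0.1] open 0.0881
```

```bash

python3 -m pendant '[-1,0,0,-0.03,0,0,0.14, -1,0.03,-0.003,-0.051,0,0,0.28, -1,0.07,-0.007,-0.051,0,0,0.42, -1,0.11,-0.011,-0.051,0,0,0.56, -1,0.15,-0.015,-0.051,0,0,0.7]' >/dev/null
python3 -c "
from h import *
goal(.511,.2368,.30,.2342+np.pi/2)"
```

```text
t 8.3 pos [0.5329 0.1267 0.2999] shift [ 0.0771 -0.0816 -0.    ] turn [-0.0015  0.0021  0.7194] q [0.21 0.23 1.72 0.   1.19 0.83] F [ 0.7 -0.2 -0.5] open 0.0876
```

```bash

python3 -m pendant '[-1,0.015,-0.016,0,0,0,0.145, -1,0.03,-0.032,0,0,0.0,0.29, -1,0.045,-0.048,0,0,0.0,0.435, -1,0.06,-0.064,0,0,0,0.58, -1,0.076,-0.081,0,-0.001,0.002,0.719]' >/dev/null
python3 -c "
from h import *
for i in range(5): f=grab('wrist')
f=grab('wrist','w5.png',scale=1.4)
goal(.511,.2368,.30,.2342+np.pi/2)
print(proj(f,[.511,.2368,.205])*1.4)"
```

```text
t 9.1 pos [0.5112 0.233  0.3003] shift [ 0.0008 -0.0038  0.0003] turn [ 0.0003 -0.0003  0.0082] q [ 0.41  0.25  1.7  -0.    1.2   1.74] F [ 0.1 -0.4  0.1] open 0.0877
[384.64052267 284.46516735]
```

View pics/w5.png

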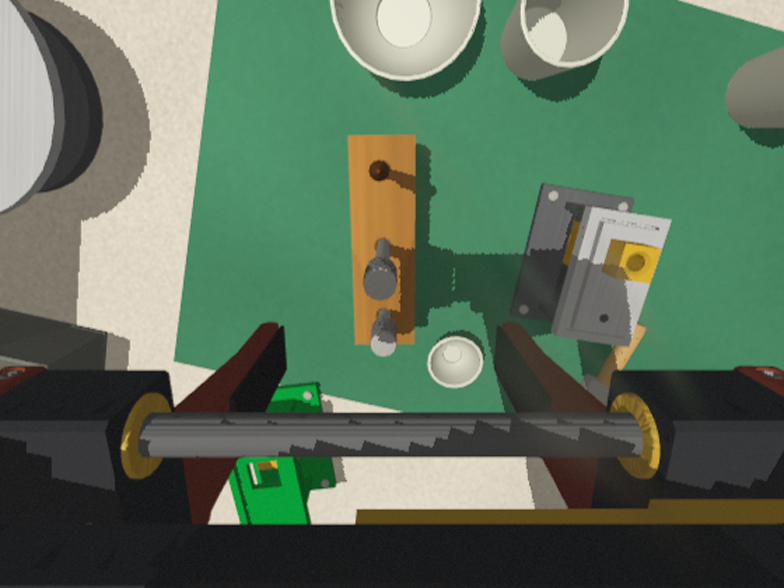

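The wrist view shows the guide rod in the middle hole, its head's top at about (380,283). The brush is above it and the short rod below.

```bash
python3 - <<'E'
from h import *
f=load('wrist'); p=atz(f,380.5/1.4-.15,283/1.4-.15,.205); print(p)
a,b=atz(f,348/1.4,135/1.4,.07),atz(f,416/1.4,135/1.4,.07); c=atz(f,355/1.4,345/1.4,.07);d=atz(f,415/1.4,345/1.4,.07);e=(a+b-c-d)/2
print("block c",(a+b+c+d)/4,np.linalg.norm(e),np.linalg.norm(a-b),np.linalg.norm(c-d),np.arctan2(e[1],e[0]))
goal(p[0],p[1],.17,.2342+np.pi/2)
E
```

```text
[0.51140283 0.23973666 0.205     ]
block c [0.50935832 0.23903441 0.07      ] 0.20030504158932697 0.059968374959002764 0.060534295616599065 0.25470611167558477
t 9.1 pos [0.5112 0.233  0.3003] shift [ 0.0018 -0.0066  0.1303] turn [ 0.0003 -0.0003  0.0082] q [ 0.41  0.25  1.7  -0.    1.2   1.74] F [ 0.1 -0.4  0.1] open 0.0877
```

```bash

python3 -m pendant '[-1,0.001,-0.0065,0.02,0,0,0.008, -1,0.001,-0.0065,0.05,0,0,0.008, -1,0.001,-0.0065,0.08,0,0,0.008, -1,0.001,-0.0065,0.11,0,0,0.008, -1,0.001,-0.0065,0.133,0,0,0.008]' >/dev/null
python3 -m pendant '[-1,0,0,0,0,0,0, -1,0,0,0,0,0,0, -1,0,0,0,0,0,0]'
python3 -c "
from h import *
goal(.5108,.2395,.167,.2342+np.pi/2)"
```

```text
t: 9.9
position: [0.5121, 0.2401, 0.1694]
ee_rot: [-3.12, -0.363, -0.006]
ft_force: [0.1, 0.2, -0.2]
opening: 0.0879
grasp_force: 0.0
t 9.9 pos [0.5121 0.2401 0.1694] shift [-0.0014  0.0003  0.0024] turn [-0.0006 -0.0038 -0.0024] q [ 0.42  0.4   1.81 -0.    0.93  1.76] F [ 0.1  0.2 -0.2] open 0.0879
```

```bash

python3 -m pendant '[-1,-0.001,0,0.002,0,-0.004,-0.002, 1,-0.001,0,0.002,0,-0.004,-0.002, 1,-0.001,0,0.002,0,-0.004,-0.002, 1,-0.001,0,0.002,0,-0.004,-0.002, 1,-0.001,0,0.002,0,-0.004,-0.002]' >/dev/null
python3 -m pendant '[1,0,0,0,0,0,0, 1,0,0,0,0,0,0, 1,0,0,0,0,0,0, 1,0,0,0,0,0,0, 1,0,0,0,0,0,0]'
python3 -c "
from h import *
goal(.5108,.2395,.167,.2342+np.pi/2)"
```

```text
t: 10.9
position: [0.5101, 0.2398, 0.1659]
ee_rot: [3.12, 0.366, -0.004]
ft_force: [-0.5, 0.4, -0.4]
opening: 0.0218
grasp_force: 30.0
t 10.9 pos [0.5101 0.2398 0.1659] shift [ 0.0006  0.0005 -0.0011] turn [-0.0002  0.0025 -0.0004] q [0.42 0.41 1.81 0.   0.93 1.75] F [-0.5  0.4 -0.4] open 0.0218
```

```bash

python3 -m pendant '[1,0,0,-0.02,0,0.002,0, 1,0,0,-0.05,0,0.002,0, 1,0,0,-0.09,0,0.002,0, 1,0,0,-0.13,0,0.002,0, 1,0,0,-0.145,0,0.002,0]'
python3 -c "
from h import *
goal(.557,.0358,.310,.2342+np.pi/2)"
```

```text
t: 11.4
position: [0.5117, 0.2404, 0.3148]
ee_rot: [-3.118, -0.366, -0.007]
ft_force: [0.7, -0.6, -2.5]
opening: 0.0217
grasp_force: 30.0
t 11.4 pos [0.5117 0.2404 0.3148] shift [-0.0034  0.2096  0.0046] turn [-0.0012 -0.0047 -0.0004] q [0.42 0.24 1.67 0.   1.23 1.75] F [ 0.7 -0.6 -2.5] open 0.0217
```

```bash

python3 -m pendant '[1,0,0.03,0,0,0,0, 1,-0.001,0.07,0,0,0,0, 1,-0.001,0.11,0,0,0,0, 1,-0.002,0.15,0,0,0,0, 1,-0.003,0.19,0,0,0,0]' >/dev/null
python3 -m pendant '[1,0,0.015,0,0,0,0, 1,0,0.019,0,0,0,0, 1,0,0.019,0,0,0,0, 1,0,0.019,0,0,0,0, 1,0,0.019,0,0,0,0]' >/dev/null
python3 -c "
from h import *
for i in range(3): f=grab('wrist')
f=grab('wrist','w6.png',crop=(130,130,390,310),scale=3)
goal(.557,.0358,.310,.2342+np.pi/2)
s=robot.sense(); r=rot(s['ee_rot']); t=s['position']+r[:,2]*.151
print('tip',t,((proj(f,t)-130)*3).round(1),'bush',((proj(f,[.557,.0358,.125])-130)*3).round(1))"
```

```text
t 12.6 pos [0.5558 0.0366 0.3109] shift [0.001  0.001  0.0009] turn [-0.0003  0.0005  0.0007] q [0.04 0.23 1.69 0.   1.22 1.38] F [ 0.2 -0.2 -3.1] open 0.0214
tip [0.55575382 0.03658683 0.15994102] [446.2 179.8] bush [448.8 157.1]
```

View pics/w6.png

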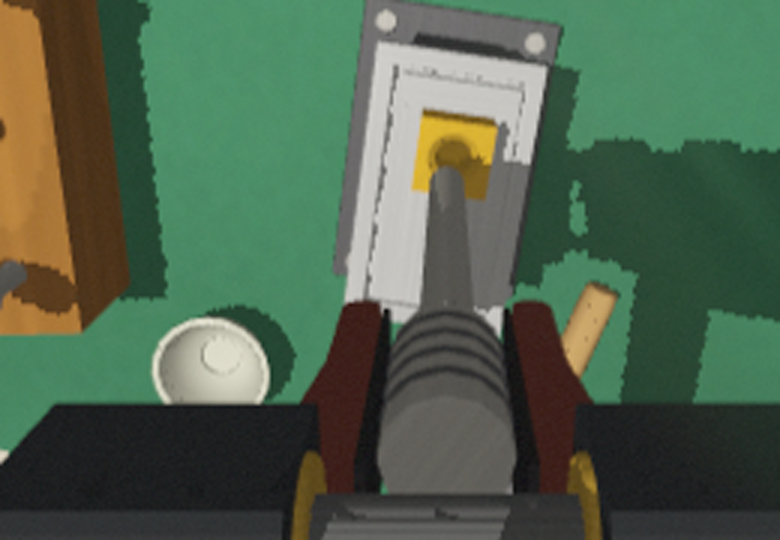

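The wrist view shows the rod tip at about (448,179) and the bushing's top square centred at (456,157). I'll compute the offset and check the stand in the same picture.

```bash
python3 - <<'E'
from h import *
f=load('wrist')
g=lambda x,y,z: atz(f,130+(x+.5)/3-.5,130+(y+.5)/3-.5,z)
c=np.array([g(x,y,.125) for x,y in((425,115),(498,126),(487,199),(414,189))]); print("bush",c.mean(0),np.linalg.norm(c-np.roll(c,1,0),axis=1))
L,Rr=g(379,42,.098),g(549,66,.098); d=L-Rr; n=np.linalg.norm(d); v=d/n; u=np.array([v[1],-v[0],0]); print(n,np.arctan2(u[1],u[0]))
print("seat outer",(L+Rr)/2-.0385*u)
L,Rr=g(396,67,.098),g(524,85,.098); print("seat inner",(L+Rr)/2-.0305*u,np.linalg.norm(L-Rr))
print("tip",g(448,179,.16))
E
```

```text
bush [0.55773666 0.03348542 0.125     ] [0.02990505 0.02873724 0.02960291 0.02932271]
0.07061179955659971 0.09733265530676269
seat outer [0.55704088 0.03511038 0.098     ]
seat inner [0.5558788  0.03540251 0.098     ] 0.05350511326386713
tip [0.55648524 0.03646748 0.16      ]
```

```bash

python3 -m pendant '[1,0,0.002,0,0,0,0, 1,0,0.002,0.01,0,0,0, 1,0,0.002,0.02,0,0,0, 1,0,0.002,0.027,0,0,0, 1,0,0.002,0.03,0,0,0]'
python3 -c "
from h import *
goal(.5566,.0345,.176,.2342+np.pi/2)"
python3 -m pendant '[1,0,0,0.005,0,0,0, 1,0,0,0.01,0,0,0, 1,0,0,0.015,0,0,0, 1,0,0,0.02,0,0,0, 1,0,0,0.02,0,0,0]'
python3 -c "
from h import *
goal(.5566,.0345,.176,.2342+np.pi/2)"
```

```text
t: 13.1
position: [0.5557, 0.0338, 0.2793]
ee_rot: [-3.12, -0.366, 0.004]
ft_force: [0.3, -0.1, -3.2]
opening: 0.0215
grasp_force: 30.0
t 13.1 pos [0.5557 0.0338 0.2793] shift [ 0.0014 -0.0004  0.1033] turn [-0.0007  0.0028 -0.0006] q [0.04 0.26 1.73 0.   1.16 1.38] F [ 0.3 -0.1 -3.2] open 0.0215
t: 13.6
position: [0.5559, 0.0339, 0.2601]
ee_rot: [-3.12, -0.366, 0.003]
ft_force: [0.4, 0.2, -3.4]
opening: 0.0217
grasp_force: 30.0
t 13.6 pos [0.5559 0.0339 0.2601] shift [ 0.001  -0.0004  0.0841] turn [-0.0004  0.0018 -0.0004] q [0.04 0.28 1.75 0.   1.12 1.38] F [ 0.4  0.2 -3.4] open 0.0217
```

```bash

python3 -m pendant '[1,0.0005,0,0.01,0,0.001,0, 1,0.0005,0,0.02,0,0.001,0, 1,0.0005,0,0.03,0,0.001,0, 1,0.0005,0,0.04,0,0.001,0, 1,0.0005,0,0.045,0,0.001,0]'
python3 -m pendant '[1,0,0,0.004,0,0,0, 1,0,0,0.008,0,0,0, 1,0,0,0.012,0,0,0, 1,0,0,0.016,0,0,0, 1,0,0,0.016,0,0,0]'
python3 -c "
from h import *
goal(.5566,.0345,.176,.2342+np.pi/2)"
```

```text
t: 14.1
position: [0.5562, 0.034, 0.2143]
ee_rot: [-3.12, -0.366, 0.002]
ft_force: [-0.3, 0.0, -2.5]
opening: 0.0214
grasp_force: 30.0
t: 14.6
position: [0.5566, 0.0341, 0.1995]
ee_rot: [-3.12, -0.366, 0.0]
ft_force: [-0.4, 0.2, -2.7]
opening: 0.0221
grasp_force: 30.0
t 14.6 pos [0.5566 0.0341 0.1995] shift [ 0.0001 -0.0004  0.0235] turn [-0.0005  0.     -0.0005] q [0.04 0.35 1.8  0.   0.99 1.38] F [-0.4  0.2 -2.7] open 0.0221
```

```bash

python3 -m pendant '[1,0,0,0.005,0,0,0, 1,0,0,0.01,0,0,0, 1,0,0,0.015,0,0,0, 1,0,0,0.02,0,0,0, 1,0,0,0.0235,0,0,0]'
python3 -m pendant '[1,0,0,0,0,0,0, 1,0,0,0,0,0,0, 1,0,0,0,0,0,0, 1,0,0,0,0,0,0, 1,0,0,0,0,0,0]'
python3 -c "
from h import *
goal(.5566,.0345,.176,.2342+np.pi/2)
f=grab('scene'); im=f['frame'][:,:,::-1]
cv2.imwrite('pics/s2.png',cv2.resize(im[170:320,220:420],None,fx=4,fy=4,interpolation=cv2.INTER_CUBIC))
print((proj(f,[.5566,.0345,.025])-[220,170])*4)"
```

```text
t: 15.1
position: [0.5568, 0.0341, 0.1759]
ee_rot: [-3.12, -0.366, -0.0]
ft_force: [0.1, 2.4, -1.9]
opening: 0.0216
grasp_force: 30.0
t: 15.6
position: [0.5568, 0.0341, 0.1765]
ee_rot: [-3.12, -0.366, -0.001]
ft_force: [-0.5, 0.5, -3.9]
opening: 0.0218
grasp_force: 30.0
t 15.6 pos [0.5568 0.0341 0.1765] shift [-0.0001 -0.0005  0.0005] turn [-0.0003 -0.0005 -0.0004] q [0.04 0.38 1.82 0.   0.94 1.38] F [-0.5  0.5 -3.9] open 0.0218
[291.80776152 409.91077911]
```

View pics/s2.png

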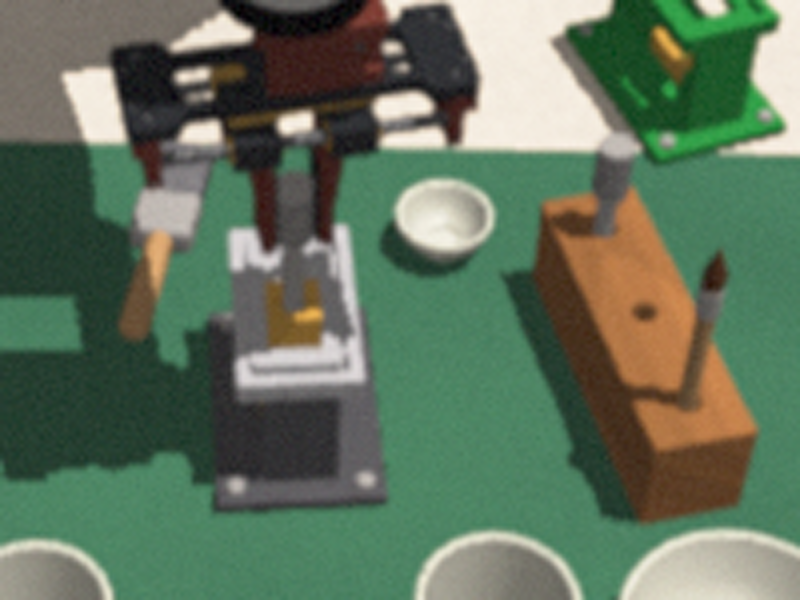

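The rod goes down through the bracket's bushing at (293,305). The bracket is seated, everything else is where it was, and the measured force is little more than the rod's weight.

```bash
python3 -c "
from h import *
print(robot.hand_in())"
```

```text
the job is handed in; nothing more can be done
None
```

I handed the job in at about 15.7 s: the bracket is seated in the compartment, and the held guide rod runs upright through both bushings, its tip at about 25 mm by arm readings (tip itself not visible), half way between the lower bushing and the base.

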